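Gauge a sample cell in the light path

ROBOT

A 7-joint arm with a two-finger parallel gripper is mounted at the origin on the work surface. World frame = base frame: x ahead of the robot, y to its left, z up, the work surface at z = 0. Lengths are in m, angles in degrees, forces in N, time in s.
With the tool pointing down it reaches from about 0.425 to 0.8 m from the base axis. Payload 8.3 kg.
Tool frame: the origin (TCP) lies midway between the tips of the shut fingers; the grasp point (between the pads) lies ctrl.pinch_z behind it (ctrl.pinch_z is the distance from the TCP to the grasp point, in m); z points along the fingers, y is the direction in which the jaws open and shut (so a half turn about z gives the same grasp; the last joint's range is limited). The gripper opens to 85 mm and grips with 20 to 120 N. Pads are 22 mm wide; open, the fingers measure 114 mm over their backs; the gripper's body (76 mm by 85 mm) begins 54 mm behind the grasp point. The pads swing forward as they close: fully open they stand 13 mm farther back than shut.
Start: joints at [-76.198, 21.967, 0.94, 78.501, -0.361, 79.538, -2.664], TCP at [0.187, 0.596, 0.231] pointing down, gripper open.
Joint ranges: [-169.22, 169.22], [-14.56, 117.87], [-87.37, 89.26], [10.42, 133.3], [-82.24, 262.24], [0.94, 117.77], [-172.7, 172.7]. Speed limits (degrees/s): [136.94, 136.94, 172.46, 172.46, 180, 180, 180].

INTERFACE

Orientations are given as a 3x3 rotation matrix whose columns are the frame's x, y, z axes.
In Python, from plant import ctrl, get_image, job gives the robot as it stands.
- The arm moves only by the tool play_rows, never from a script. Its arguments are lists of equal length, an entry for each row: "fingers": the closure, from 0 (fully open) to 1 (shut); "xyz": the shift along the tool's x, y, z in cm, a list of three; "yaw": the turn about the tool's z in degrees. A call has 1 to 8 rows; each row is the pose to reach, as a shift and turn from the pose measured when the call began, along the tool's axes at that moment; what a row does not reach only later rows make up. A row lasts 1/8 s, in which the tool goes at most 62.5 mm and 10.7 degrees, less where a joint would pass 70% of its speed; a pose out of reach is approached as far as the arm can. A call with a gripper value outside its range is refused whole. The fingers move at their own pace and stop on an object; "newtons" is the grip in N (left out, the last holds). Time passes only in rows, so rows that repeat a pose let the fingers close. It gives the time, the measured TCP pose, the force and the opening at its end, in the units of the state.
- ctrl.read_state(): the state, without advancing time (a new reading comes with each control period).
- get_image(name): name is "side" or "top"; returns a dict with "pixels" (384x512x3 uint8, red, green, blue), "z_map" (384x512 float32, m along the optical axis (not along the pixel's ray), 0 where there is no reading), "fx", "fy", "cx", "cy" (pixels), "k1" (the pictures are not rectified: a ray, as slopes to the right and down, at radius r is drawn at 1 + k1 r^2 times it, then the intrinsics apply), "position" and "attitude" of the camera in the world. Camera axes: x right, y down, z forward; pixel columns grow to the right and rows downward; lengths in m; the calibration is good to about 2 mm. A picture is of the moment at which its call begins.
- job.close_job(): hands the job in, once; it reports no verdict.
The state is a dict: "clock": time; "joints": joint angles; "joint_velocities": joint speeds; "tau": joint torques, N m; "eef_pos": TCP position; "orientation": TCP orientation; "contact_force": force on the tool from outside, world axes, zero at the start; "torque": the same for the moment, N m; "opening": opening from 0.0 (shut) to 1.0 (fully open).
Only numpy, scipy, OpenCV 4.12 (cv2) and the standard library are available. Lean on these libraries where they do the work, as an engineer would, in place of code of your own. Each camera call takes 0.05 s, during which the arm holds its last target.

TASK

Measure the tall square cell from the sloping rack: open the jaw of the caliper gauge, stand the cell gently and upright on the gauge bed, centred on the light path with its two clear faces towards the plunger and the jaw, and let go of it. Then slide the jaw gently shut by its post until the cell is held between both faces and the spring plunger is pushed in about half of its 15 mm travel, and let go. Leave the other cells, bottle and jars where they stand.

Things in the scene. Friction and masses are not known exactly. Their poses are not given: they have to be found in the camera images.
- cell: The tall square sample cell, to be measured. Body 60 (x) x 44 (y) x 80 mm (z), plus a white cap on top; 114 mm overall, 0.17 to 0.35 kg. Origin: centre of its underside, z along the cell to the cap. Clear glass faces look along +x and -x (60 mm apart); the y sides are opaque grey plates. It starts leaning in any slot of the rack: z 29 degrees (0.50 rad) from vertical, cap towards the rack's -x.
- cell_cap (a point): Centre of the top of the cell's cap, 114 mm along z from the cell's origin. The cap is 36 x 36 mm and 34 mm tall, square with the body, its shoulder 80 mm above the underside: a good grip across its y sides, tool along the cell's z axis. In the rack the cell's -x clear face lies on the sloping back, its underside on the ledge.
- short_cell: Another cell in the rack, to be left in its slot: like the tall cell but with a body only 50 mm tall (84 mm with cap). Origin: centre of its underside; leans as the tall cell does.
- round_cell: Another cell in the rack, to be left in its slot: round-bodied cell, 60 mm diameter, body 80 mm tall, same 36 x 36 x 34 mm cap (114 mm overall). Origin: centre of its underside; leans as the tall cell does.
- rack: Fixed aluminium rack, foot 150 (x) x 270 mm (y), on the left or right half of the bench. Sloping back with a ledge and 3 slots; cells' origins at rack x +50, y -95, 0 or +95, z 52 mm. Guide ribs 34 mm either side of each slot's middle, 20 mm proud of the back, 50 mm long. Highest metal about 95 mm above the bench, caps up to about 160 mm. Origin: centre of its foot on the bench.
- gauge: Fixed caliper gauge, steel base 120 (x) x 290 (y) x 20 mm high. Origin: centre of its underside on the bench. Light path and jaw travel run along its y axis, over x = 0, 55 mm above the bench. At the -y end the spring plunger in its grey housing (70 mm wide, y -138 to -98 mm, 90 mm high), at the +y end the sliding jaw. The cell stands on the base's top, 20 mm above the bench.
- bed (a point): Point on the bed, on the light path: gauge x = 0, y = -50 mm, z = 20 mm (30 mm from the untouched plunger face). Axes are the gauge's.
- plunger_face (a point): Centre of the spring plunger's flat face (44 x 44 mm, 33 to 77 mm above the bench), which looks along the gauge's +y; at gauge y = -80 mm when untouched.
- plunger (a joint): How far the spring plunger is pushed in (along the gauge's -y), 0 when untouched, hard stop at 0.015 m. Spring 350 N/m (0 N untouched, 5.3 N fully in).
- jaw_face (a point): Centre of the sliding jaw's flat face (50 mm wide, 22 to 75 mm above the bench), which looks along the gauge's -y, towards the plunger face.
- jaw (a joint): Opening of the jaw: the distance from jaw face to untouched plunger face, 0 to 0.12 m, growing along the gauge's +y. It starts between 0.008 and 0.045, too narrow for the cell. It slides with 6 N of friction and stays where it is left, also against the spring.
- jaw_post (a point): Centre of the top of the upright black thumb post by which the jaw is moved: 16 mm along the gauge's y, 30 mm along its x, 50 mm tall (75 to 125 mm above the bench), standing 50 mm behind the jaw face (gauge +y). The jaw around its foot is 75 mm high.
- tall_bottle: White plastic bottle, 60 mm diameter, 170 mm tall, between rack and gauge, towards the far side. Origin: centre of its underside. Leave it standing.
- jar: White jar, 60 mm diameter, 85 mm tall, between rack and gauge, on the robot's side. Origin: centre of its underside. Leave it standing.
- back_jar0: White jar, 72 mm diameter, 110 mm tall, behind rack and gauge. Origin: centre of its underside. Leave it standing.
- back_jar1: White jar, 72 mm diameter, 110 mm tall, behind rack and gauge. Origin: centre of its underside. Leave it standing.
- back_jar2: White jar, 72 mm diameter, 110 mm tall, behind rack and gauge. Origin: centre of its underside. Leave it standing.
Not all that is in view belongs to the job. What is shaped like the cell but blue or turquoise is not meant.

How it is judged:
By the outcome, as a careful person would: the job done as asked, in the order asked, and still so for the second after the job is handed in, with the robot touching nothing.
It also fails if it takes over 72 s, if anything falls off the work surface, if the arm or the gripper's body presses on something with over 40 N, if the wrist force passes 120 N, or if a joint passes its speed limit or range.

## Working session

There is one attempt and no reset: what is moved stays moved. The work goes in short steps, Python scripts to look and compute and a tool call to move; the robot and the scene stay as the last step left them, time stands still between calls to the robot, and variables do not carry over. Pictures are saved under pics/ and viewed, and the job is handed in when it is done.

Besides the shell and the picture viewer there is one more tool, called after "Emit:" as name(argument=value, ...) on one line, values as JSON. play_rows: Moves the arm, as the interface text tells. Its arguments: {"type":"object","properties":{"fingers":{"type":"array"},"xyz":{"type":"array"},"yaw":{"type":"array"},"newtons":{"type":"number"}},"required":["fingers","xyz","yaw"]}

```bash
ls; mkdir -p pics; python3 - <<'E'
from plant import ctrl,get_image,job
import cv2,numpy as np
print(ctrl.read_state(), ctrl.pinch_z)
for n in("side","top"):
    g=get_image(n); cv2.imwrite(f"pics/{n}0.png",g["pixels"][:,:,::-1])
    print(n,{k:v for k,v in g.items() if k not in("pixels","z_map")})
    np.savez(f"pics/{n}0.npz",**g)
E
```

```text
pics
{'clock': 0.0, 'joints': array([-76.19685833,  22.01395721,   0.93829302,  78.56067585,
        -0.35955571,  79.53547943,  -2.66300276]), 'joint_velocities': array([ 0.08143865, -0.04445226, -0.03013442,  0.05103789,  0.01538666,
       -0.10387292,  0.03840943]), 'tau': array([ 3.27814787e-04, -6.27608514e+01,  8.44372865e-01, -3.71814787e+01,
        1.66050147e-02,  1.39279728e-02,  9.13115684e-06]), 'eef_pos': array([0.18680448, 0.59592654, 0.23029795]), 'orientation': array([[-9.54229874e-01,  2.99073721e-01, -5.05957323e-04],
       [ 2.99074144e-01,  9.54228174e-01, -1.80229240e-03],
       [-5.62195615e-05, -1.87112000e-03, -9.99998248e-01]]), 'contact_force': array([-0.0844038 , -0.39254336, -0.32663402]), 'torque': array([0.03459337, 0.01661828, 0.025454  ]), 'opening': 0.997586248925691} 0.0187
side {'fx': 418.0391648994375, 'fy': 418.0391648994375, 'cx': 247.15828438699825, 'cy': 191.08298742928704, 'k1': -0.15237163528828074, 'position': array([ 0.54745453, -0.80486493,  0.82664496]), 'attitude': array([[ 0.9991003 , -0.02034329,  0.03721213],
       [-0.04116013, -0.67656529,  0.73523143],
       [ 0.01021941, -0.7361016 , -0.67679391]])}
top {'fx': 389.35412627841424, 'fy': 389.35412627841424, 'cx': 253.22324720171085, 'cy': 187.51646219924152, 'k1': -0.08767871499962053, 'position': array([ 0.36275383, -0.0425491 ,  1.16277492]), 'attitude': array([[ 0.02153138, -0.98058709,  0.19489833],
       [-0.99974579, -0.01981342,  0.01076011],
       [-0.00668962, -0.19508047, -0.98076443]])}
```

View pics/side0.png

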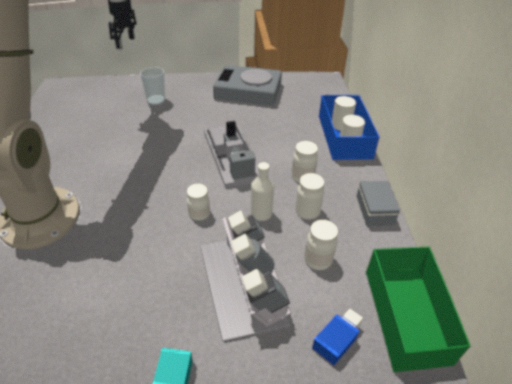

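View pics/top0.png

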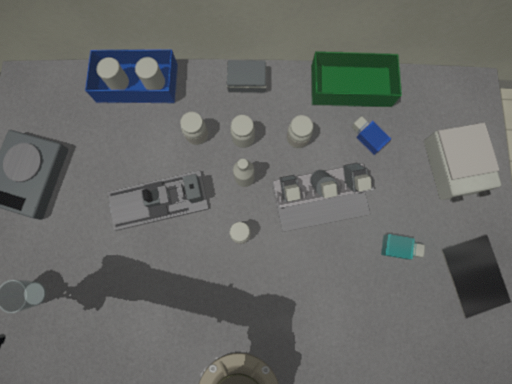

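The side view shows the gauge at about (230,155), the bottle at (262,195) and the rack at (245,275). The top view shows the gauge at (160,200) and the rack with three caps at (290,190), (327,187), (362,182). I'll zoom in on both.

```bash
cat > h.py <<'E'
import numpy as np,cv2
def load(n): return dict(np.load(f"pics/{n}.npz"))
def K(g): return np.array([[g["fx"],0,g["cx"]],[0,g["fy"],g["cy"]],[0,0,1.]])
def rays(g,uv):
    uv=np.asarray(uv,float).reshape(-1,1,2)
    s=cv2.undistortPoints(uv,K(g),np.array([float(g["k1"]),0,0,0])).reshape(-1,2)
    return np.c_[s,np.ones(len(s))]@g["attitude"].T   # z-forward =1
def onplane(g,uv,z):
    r=rays(g,uv); p=g["position"]; return p+r*((z-p[2])/r[:,2])[:,None]
def cloud(g):
    h,w=g["z_map"].shape; u,v=np.meshgrid(np.arange(w),np.arange(h))
    r=rays(g,np.c_[u.ravel(),v.ravel()]); d=g["z_map"].ravel()[:,None]
    P=(g["position"]+r*d).reshape(h,w,3); P[g["z_map"]<=0]=np.nan; return P
def proj(g,P):
    R=g["attitude"].T; rv=cv2.Rodrigues(R)[0]; t=-R@g["position"]
    return cv2.projectPoints(np.asarray(P,float).reshape(-1,1,3),rv,t,K(g),np.array([float(g["k1"]),0,0,0]))[0].reshape(-1,2)
E
python3 - <<'E'
from h import *
for n,(a,b,c,d) in {"side0":(190,110,310,345),"top0":(95,150,385,235)}.items():
    im=cv2.imread(f"pics/{n}.png")[b:d,a:c]
    s=min(790/im.shape[1],590/im.shape[0]); cv2.imwrite(f"pics/{n}z.png",cv2.resize(im,None,fx=s,fy=s,interpolation=cv2.INTER_CUBIC)); print(s)
    P=cloud(load(n)); m=np.isfinite(P[...,2])
    z=P[...,2]; bench=z[b:d,a:c]; print(n,np.nanmedian(z), m.mean())
E
```

```text
2.5106382978723403
side0 0.0030982366046248266 0.9956563313802084
2.7241379310344827
top0 -0.0005136692590794745 0.9960683186848959
```

View pics/side0z.png

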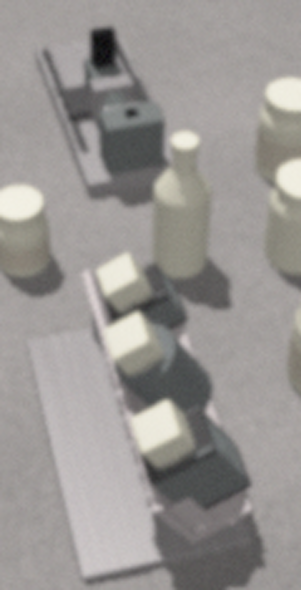

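View pics/top0z.png

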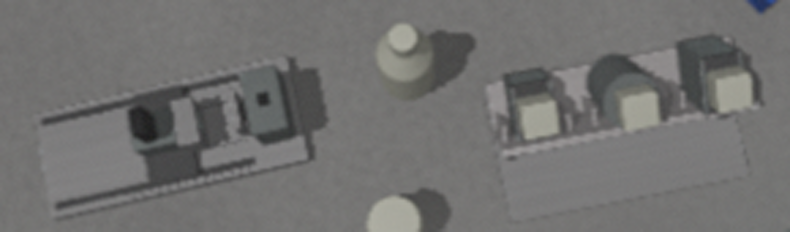

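```bash
python3 - <<'E'
from h import *
for n in("top0","side0"):
    g=load(n); im=g["pixels"]; P=cloud(g)
    hsv=cv2.cvtColor(im,cv2.COLOR_RGB2HSV)
    m=((im.min(2)>145)).astype(np.uint8)
    if n=="side0": m=((im[...,0]>165)&(im[...,2]>120)).astype(np.uint8)
    k,l,st,c=cv2.connectedComponentsWithStats(m)
    print(n)
    for i in range(1,k):
        if 25<st[i,4]<1500:
            q=P[l==i]; q=q[np.isfinite(q[:,2])]
            print(st[i],c[i].round(1),np.median(q,0).round(3),np.percentile(q[:,2],[5,95]).round(3))
# height map from top
g=load("top0");P=cloud(g)
z=P[...,2]; v=(np.clip(z,0,.18)/.18*255); v=np.nan_to_num(v).astype(np.uint8)
c=cv2.applyColorMap(v,cv2.COLORMAP_JET)[150:235,95:385]
cv2.imwrite("pics/hm.png",cv2.resize(c,None,fx=2.72,fy=2.72,interpolation=cv2.INTER_NEAREST))
E
```

```text
top0
[ 98  59  20  18 288] [107.3  67.4] [0.936 0.42  0.103] [0.1   0.106]
[136  59  21  19 301] [145.8  67.6] [0.935 0.3   0.103] [0.1   0.106]
[181 113  21  19 310] [190.7 121.8] [0.761 0.153 0.109] [0.106 0.112]
[232 115  20  20 314] [241.5 124.9] [0.754 0.007 0.109] [0.106 0.112]
[292 116  20  20 308] [301.4 125.2] [ 0.757 -0.164  0.109] [0.106 0.112]
[355 118  11  10  64] [360.2 122.3] [ 0.796 -0.354  0.039] [0.035 0.043]
[238 159   9   9  65] [242.1 163.2] [ 0.625 -0.001  0.168] [0.166 0.171]
[446 166  54  28 664] [473.4 182.7] [ 0.603 -0.667  0.089] [0.086 0.093]
[358 178  12  13 125] [363.8 183.7] [ 0.58  -0.326  0.152] [0.145 0.159]
[324 184  12  14 128] [329.6 190.5] [ 0.56  -0.234  0.152] [0.144 0.158]
[287 188  12  13 124] [292.5 193.7] [ 0.553 -0.137  0.125] [0.118 0.132]
[230 222  19  19 260] [239.  231.3] [0.453 0.006 0.084] [0.081 0.088]
[416 249   7   7  38] [419.1 252. ] [ 0.405 -0.514  0.039] [0.036 0.043]
side0
[48  0 27  4 39] [62.7  1.2] [-0.291  1.342  0.19 ] [0.186 0.193]
[242  70  28  12 246] [255.2  75.6] [0.648 0.672 0.074] [0.071 0.077]
[203  92   9  13  4
[... 1246 characters left out ...]
29  0.002] [-0.     0.005]
[288 229  15  10  56] [296.3 233.5] [ 0.719 -0.081  0.003] [0.    0.005]
[364 234  13  21  91] [370.3 243.5] [ 0.907 -0.121  0.002] [-0.001  0.005]
[385 235  12  11  52] [390.4 239.8] [ 0.963 -0.11   0.002] [-0.001  0.005]
[262 243   7   8  27] [264.3 245.9] [ 0.622 -0.168  0.064] [0.022 0.112]
[ 272  247   73   63 1329] [303.3 284.3] [ 0.708 -0.245  0.002] [-0.001  0.005]
[359 248   7   9  26] [361.8 251.5] [ 0.877 -0.146  0.002] [-0.001  0.004]
[ 92 275   6  13  26] [ 94.7 281.6] [ 0.213 -0.223  0.001] [-0.     0.004]
[338 292  10   7  26] [342.1 295. ] [ 0.798 -0.273  0.001] [-0.002  0.003]
[343 308  20  18 231] [352.2 316.3] [ 0.8   -0.354  0.041] [0.001 0.044]
```

View pics/hm.png

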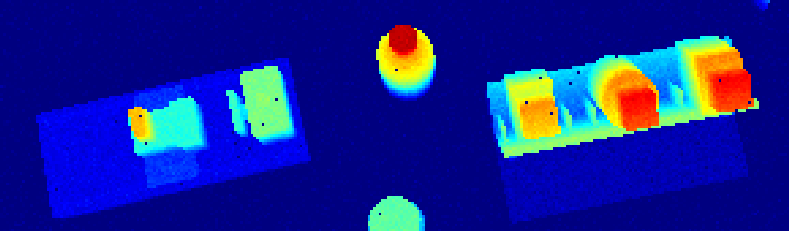

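```bash
python3 - <<'E'
from h import *
def rect(xy):
    r=cv2.minAreaRect((xy*1000).astype(np.float32)); b=cv2.boxPoints(r)
    return np.round(r[0],1),np.round(r[1],1),round(r[2],2)
for n in ("top0","side0"):
    P=cloud(load(n)).reshape(-1,3); P=P[np.isfinite(P).all(1)]
    x,y,z=P.T
    G=(abs(x-.53)<.15)&(y>.06)&(y<.42)
    print(n,"gauge base",rect(P[G&(z>.012)&(z<.03)][:,:2]), rect(P[G&(z>.012)&(z<.15)][:,:2]))
    q=P[G&(z>.085)&(z<.096)&(y<.2)]; print("housing",rect(q[:,:2]),len(q))
    q=P[G&(z>.117)&(z<.135)&(y>.13)]; print("post",rect(q[:,:2]),len(q),q.mean(0))
    q=P[G&(z>.068)&(z<.081)&(y>.1)]; print("jaw",rect(q[:,:2]),len(q))
    R=(abs(x-.5)<.15)&(y>-.42)&(y<-.08)
    q=P[R&(z>.006)&(z<.02)]; print("foot",rect(q[:,:2]),len(q),np.median(q[:,2]))
    q=P[R&(z>.006)]; print("all rack",rect(q[:,:2]))
    # cap top face of tall cell: fit
g=load("top0");P=cloud(g);im=g["pixels"]
m=(im.min(2)>135).astype(np.uint8);k,l,st,c=cv2.connectedComponentsWithStats(m)
for pt in((364,183),(329,190),(292,193)):
    q=P[l==l[pt[1],pt[0]]]; q=q[np.isfinite(q[:,2])]
    A=np.c_[q[:,:2],np.ones(len(q))]; s=np.linalg.lstsq(A,q[:,2],rcond=None)[0]
    nrm=np.r_[-s[:2],1];nrm/=np.linalg.norm(nrm); print(len(q),q.mean(0).round(4),nrm.round(3),"tilt",np.degrees(np.arccos(nrm[2])),"az",np.degrees(np.arctan2(nrm[1],nrm[0])))
E
```

```text
top0 gauge base (array([547.1, 257.7]), array([122. , 290.4]), 14.77) (array([547.1, 257.7]), array([122. , 290.4]), 14.77)
housing (array([576.4, 143.5]), array([70.2, 40. ]), 14.76) 328
post (array([544.9, 265.5]), array([29. , 13.8]), 13.73) 56 [0.54508876 0.26442887 0.123438  ]
jaw (array([555.5, 203.3]), array([ 63.8, 167.6]), 16.15) 361
foot (array([ 491.4, -250.3]), array([349.8, 231.6]), 82.35) 2015 0.009335455645971935
all rack (array([ 508.5, -259.7]), array([274.6, 320.4]), 5.68)
side0 gauge base (array([550.5, 257.9]), array([121.3, 296.7]), 14.37) (array([550.5, 257.9]), array([121.3, 296.7]), 14.37)
housing (array([579.6, 143.3]), array([70.4, 44.9]), 16.58) 234
post (array([548.3, 261.6]), array([27.6, 21.9]), 0.98) 51 [0.54847275 0.26178923 0.12491307]
jaw (array([562.4, 201.9]), array([ 68.8, 167.4]), 15.81) 296
foot (array([ 502.1, -248.3]), array([294. , 333.3]), 0.3) 3409 0.01193583523890196
all rack (array([ 502.4, -251.3]), array([295.3, 334.7]), 1.2)
148 [ 0.5801 -0.3272  0.1506] [-0.457 -0.344  0.82 ] tilt 34.921389803334534 az -143.0210811819814
146 [ 0.56   -0.2342  0.1508] [-0.499 -0.12   0.858] tilt 30.89474711013147 az -166.43230731809658
140 [ 0.5544 -0.1384  0.1253] [-0.434 -0.083  0.897] tilt 26.223101795175108 az -169.14466648567728
```

```bash
python3 - <<'E'
from h import *
for n,pt,thr in (("top0",(320,210),.0045),("side0",(232,300),.006)):
    P=cloud(load(n)); z=np.nan_to_num(P[...,2])
    m=cv2.morphologyEx((z>thr).astype(np.uint8),cv2.MORPH_OPEN,np.ones((3,3)))
    k,l,st,c=cv2.connectedComponentsWithStats(m)
    q=P[l==l[pt[1],pt[0]]]; print(n,len(q),st[l[pt[1],pt[0]]])
    q=q[np.isfinite(q[:,2])]; r=cv2.minAreaRect((q[:,:2]*1000).astype(np.float32)); print(r)
    low=q[q[:,2]<.02]; print(np.median(low[:,2]),cv2.minAreaRect((low[:,:2]*1000).astype(np.float32)))
    # back/ledge highest strip
    s=q[(q[:,2]>.085)&(q[:,2]<.1)]
    # cap tops all white
    im=load(n)["pixels"]
# cap tall: pieces in world along top image
g=load("top0");P=cloud(g)
for v in range(174,196): print(v,' '.join(f"{P[v,u,2]*1000:4.0f}" for u in range(350,382)))
E
```

```text
top0 4783 [ 273  163  101   68 4783]
((564.2003173828125, -234.64630126953125), (152.13172912597656, 270.2654724121094), 12.210952758789062)
0.009165755195288616 ((562.110595703125, -234.6089630126953), (148.46426391601562, 269.2480773925781), 11.904624938964844)
side0 10742 [  201   121    90   219 10742]
((560.7568359375, 14.5054931640625), (193.40708923339844, 784.4344482421875), 1.3529211282730103)
0.01203333220930769 ((559.6248168945312, 9.870025634765625), (192.289794921875, 774.8719482421875), 1.6391843557357788)
174  120  129  133  131  135  132  130  134  131  128  130  126  129  133  134  135  135  129   -2    1   -0    1   -4   -2    5   -5   -3    1   -5    0    1   -4
175  117  127  131  130  131  129  131  129  136  138  136  137  139  139  143  144  146  149  146    1   -1   -1   -1   -0   -4   -1   -0   -2   -2    2    2   -3
176  112  124  134  126  135  138  139  141  143  139  141  146  150  151  148  148  149  151  156  156   -5   -2    1   -1   -3   -1   -4   -3   -3   -4   -1   -2
177  113  126  127  126  132  142  145  150  152  151  153  152  159  152  153  15
[... 2333 characters left out ...]
  -1   -2   -1   -1   -1    4   -1   -1   -6
192   93   90   91   97   92   94   94   93   92   20   27   30   25    7   11   -1    2   -2   -1   -2   -3   -0    0   -5   -3   -3    2   -1   -6    6    1   -1
193   92   95   93   89    8    6    7   11    6   19   12    7   11    9    9   -4   -3    0   -1    1    3   -3   -2   -7   -1   -1    1   -3    0   -0   -3    1
194    8    7    9   12    9    9    8   13   10   13   12   13    8    5   11   -2    1   -1    3   -1   -5   -0    0   -3   -2    1    1    1    0   -1    2   -5
195  nan    8   16   11    9   11    8   10    8   11    9    9    5   10    7    9   -3   -2    1    1   -0   -3   -6   -0   -3    2   -1   -2   -5    4    0    1
```

```bash
cat > mv.py <<'E'
import sys,numpy as np
from plant import ctrl
def d(x,y,z,head=None):
    s=ctrl.read_state(); R=s["orientation"]; p=s["eef_pos"]
    t=R.T@(np.array([x,y,z])-p)*100
    h=np.degrees(np.arctan2(R[1,1],R[0,1]))
    yaw=None if head is None else -(((head-h)+180)%360-180)
    print("t",round(s["clock"],2),"p",p.round(4),"head",round(h,2),"tz",R[:,2].round(4),"F",s["contact_force"].round(1),"op",round(s["opening"],3),"j7",s["joints"][6].round(1))
    print("shift cm",t.round(2),"yaw",yaw)
if __name__=="__main__": d(*map(float,sys.argv[1:]))
E
python3 mv.py .5465 .2645 .17 104.7
```

```text
t 0.1 p [0.1868 0.5959 0.2304] head 72.6 tz [-4.0e-04 -1.7e-03 -1.0e+00] F [-0.  -0.6 -0.7] op 0.997 j7 -2.7
shift cm [-44.23 -20.86   6.08] yaw -32.1048790491368
```

Emit:
play_rows(fingers=[0,0,0,0,0,0,0,0], xyz=[[-5,-2.4,0],[-11,-5.2,0],[-17,-8,0],[-23,-10.9,0],[-29,-13.7,0],[-35,-16.5,0],[-41,-19.3,0],[-44.2,-20.9,0]], yaw=[-4,-8,-12,-16,-20,-24,-28,-32])

```text
clock: 1.1
eef_pos: [0.5472, 0.2625, 0.2304]
orientation: [[-0.967, -0.254, -0.001], [-0.254, 0.967, -0.002], [0.001, -0.002, -1.0]]
contact_force: [-0.4, 1.8, -0.4]
opening: 1.0
```

```bash
python3 mv.py .5465 .2645 .085 104.7
```

```text
t 1.1 p [0.5472 0.2625 0.2304] head 104.71 tz [-9.0e-04 -2.1e-03 -1.0e+00] F [-0.4  1.8 -0.4] op 1.0 j7 79.0
shift cm [-0.    0.24 14.54] yaw 0.013563843346275917
```

Emit:
play_rows(fingers=[0,0,0,0,0.5,0.9,1,1], xyz=[[0,0.2,4],[0,0.2,8],[0,0.2,12],[0,0.2,14.5],[0,0.2,14.5],[0,0.2,14.5],[0,0.2,14.5],[0,0.2,14.5]], yaw=[0,0,0,0,0,0,0,0], newtons=30)

```text
clock: 2.1
eef_pos: [0.5472, 0.2647, 0.0868]
orientation: [[-0.967, -0.254, 0.001], [-0.254, 0.967, -0.001], [-0.001, -0.001, -1.0]]
contact_force: [-1.5, -0.9, 4.5]
opening: 0.179
```

```bash
python3 mv.py .5465 .2645 .085 104.7;  python3 - <<'E'
from plant import get_image
import cv2,numpy as np
for n in("side","top"):
    g=get_image(n); np.savez(f"pics/{n}1.npz",**g)
    a,b,c,d={"side":(190,80,310,200),"top":(95,130,245,240)}[n]
    cv2.imwrite(f"pics/{n}1z.png",cv2.resize(g["pixels"][b:d,a:c,::-1],None,fx=4,fy=4,interpolation=cv2.INTER_CUBIC))
E
```

```text
t 2.1 p [0.5472 0.2647 0.0868] head 104.71 tz [ 9.e-04 -6.e-04 -1.e+00] F [-1.5 -0.9  4.5] op 0.179 j7 79.7
shift cm [ 0.08 -0.    0.18] yaw 0.013004408866663653
```

View pics/side1z.png

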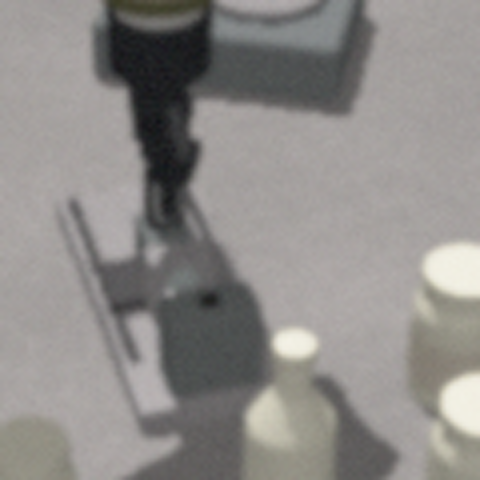

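Emit:
play_rows(fingers=[1,1,1,1,1,1,1,1], xyz=[[0,0.6,0],[0,1.6,0],[0,2.6,0],[0,3.6,0],[0,4.6,0],[0,5.6,0],[0,6.4,0],[0,6.8,0]], yaw=[0,0,0,0,0,0,0,0])

```text
clock: 3.2
eef_pos: [0.5308, 0.3288, 0.0869]
orientation: [[-0.968, -0.252, 0.002], [-0.252, 0.968, -0.003], [-0.001, -0.003, -1.0]]
contact_force: [1.0, -6.4, 1.9]
opening: 0.18
```

Emit:
play_rows(fingers=[0.3,0,0,0,0,0,0,0], xyz=[[0,0,0],[0,0,0],[0,0,-1],[0,0,-4],[0,0,-8],[0,0,-13],[0,0,-18],[0,0,-20]], yaw=[0,0,0,0,0,0,0,0])

```text
clock: 4.2
eef_pos: [0.5313, 0.3299, 0.2919]
orientation: [[-0.968, -0.252, 0.007], [-0.252, 0.968, 0.001], [-0.007, -0.001, -1.0]]
contact_force: [0.8, 0.8, -0.1]
opening: 1.002
```

```bash
python3 mv.py .584 -.327 .285 102.1;  python3 - <<'E'
from plant import get_image
import cv2,numpy as np
for n in("side","top"):
    g=get_image(n); np.savez(f"pics/{n}2.npz",**g)
    a,b,c,d={"side":(190,80,310,200),"top":(95,130,245,240)}[n]
    cv2.imwrite(f"pics/{n}2z.png",cv2.resize(g["pixels"][b:d,a:c,::-1],None,fx=4,fy=4,interpolation=cv2.INTER_CUBIC))
E
```

```text
t 4.2 p [0.5313 0.3299 0.2919] head 104.6 tz [ 0.0068  0.0012 -1.    ] F [ 0.8  0.8 -0.1] op 1.002 j7 72.4
shift cm [ 11.47 -64.89   0.65] yaw 2.4987102263857537
```

View pics/side2z.png

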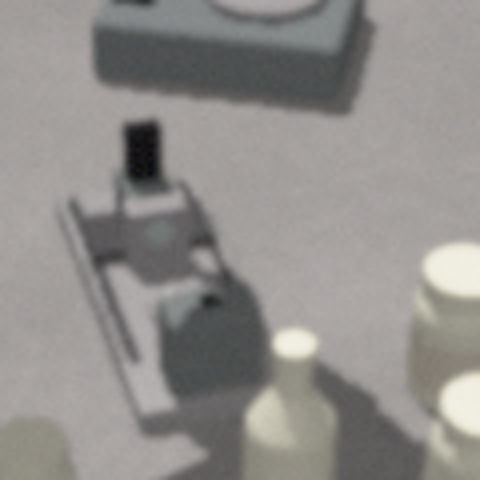

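Emit:
play_rows(fingers=[0,0,0,0,0,0,0,0], xyz=[[0.8,-4,0],[1.8,-10,0],[2.8,-16,0],[3.9,-22,0],[4.9,-28,0],[6,-34,0],[7,-40,0],[8.1,-46,0]], yaw=[0,0,0,0,0,0,0,0])

```text
clock: 5.3
eef_pos: [0.5685, -0.1373, 0.2895]
orientation: [[-0.968, -0.252, 0.005], [-0.252, 0.968, 0.002], [-0.006, 0.0, -1.0]]
contact_force: [0.9, 0.6, 0.3]
opening: 1.0
```

```bash
python3 mv.py .584 -.327 .22 102.1; python3 - <<'E'
from h import *
g=load("top2");P=cloud(g).reshape(-1,3);P=P[np.isfinite(P).all(1)]
th=np.radians(14.7);ex=np.array([np.cos(th),np.sin(th)]);ey=np.array([-np.sin(th),np.cos(th)])
for n in("top2","side2"):
    P=cloud(load(n)).reshape(-1,3);P=P[np.isfinite(P).all(1)]
    q=P[:,:2]-[.548,.258]; gx=q@ex*1000; gy=q@ey*1000; z=P[:,2]*1000
    B=(abs(gx)<70)&(abs(gy)<160)
    for nm,lo,hi in(("post",112,135),("house",86,96),("jawtop",68,82),("base",14,26)):
        m=B&(z>lo)&(z<hi); print(n,nm,m.sum(),np.percentile(gx[m],[1,50,99]).round(1),np.percentile(gy[m],[1,50,99]).round(1))
    m=B&(z>68)&(z<82)&(gy>-60);print("jaw",np.percentile(gx[m],[2,98]),np.percentile(gy[m],[2,98]))
E
```

```text
t 5.3 p [ 0.5685 -0.1373  0.2895] head 104.62 tz [ 0.0055  0.0016 -1.    ] F [0.9 0.6 0.3] op 1.0 j7 120.8
shift cm [  3.33 -18.75   6.93] yaw 2.5229215063125423
top2 post 76 [-15.9  -2.   13.8] [64.6 71.6 80.5]
top2 house 311 [-35.5  -2.7  32.2] [-136.6 -116.9   68. ]
top2 jawtop 348 [-36.2  -5.3  22.4] [-137.7   39.9   92.9]
top2 base 2404 [-61.  -11.1  58.4] [-143.3  -12.5  141.9]
jaw [-24.26074264  21.72060824] [24.26412742 92.14559964]
side2 post 61 [-12.1   0.6  17.1] [61.3 67.2 80.5]
side2 house 251 [-32.6  -0.1  35.5] [-139.8 -121.2   72.4]
side2 jawtop 282 [-32.8  -1.5  34.4] [-141.3   24.4   84.3]
side2 base 974 [-57.6 -28.1  62. ] [-146.1  -10.8  140.9]
jaw [-21.48633093  24.8865075 ] [20.3844828  83.75037186]
```

Emit:
play_rows(fingers=[0,0,0,0,0,0,0], xyz=[[0.8,-5,0],[1.8,-10.5,0],[2.9,-16,0],[3.3,-18.5,0],[3.33,-18.75,3.5],[3.33,-18.75,7],[3.33,-18.75,7]], yaw=[0.5,1,1.5,2,2.5,2.5,2.5])

```text
clock: 6.18
eef_pos: [0.5822, -0.3255, 0.215]
orientation: [[-0.978, -0.21, -0.001], [-0.21, 0.978, 0.005], [0.0, 0.005, -1.0]]
contact_force: [0.1, 0.0, -0.0]
opening: 0.998
```

```bash
python3 mv.py .584 -.327 .122 102.1;  python3 - <<'E'
from plant import get_image
import cv2,numpy as np
for n in("side","top"):
    g=get_image(n); np.savez(f"pics/{n}3.npz",**g)
    a,b,c,d={"side":(190,160,340,340),"top":(265,130,415,240)}[n]
    cv2.imwrite(f"pics/{n}3z.png",cv2.resize(g["pixels"][b:d,a:c,::-1],None,fx=3,fy=3,interpolation=cv2.INTER_CUBIC))
E
```

```text
t 6.17 p [ 0.5822 -0.3255  0.215 ] head 102.12 tz [-0.0014  0.0053 -1.    ] F [ 0.1  0.  -0. ] op 0.998 j7 138.2
shift cm [-0.15 -0.24  9.3 ] yaw 0.019036564026578162
```

View pics/side3z.png

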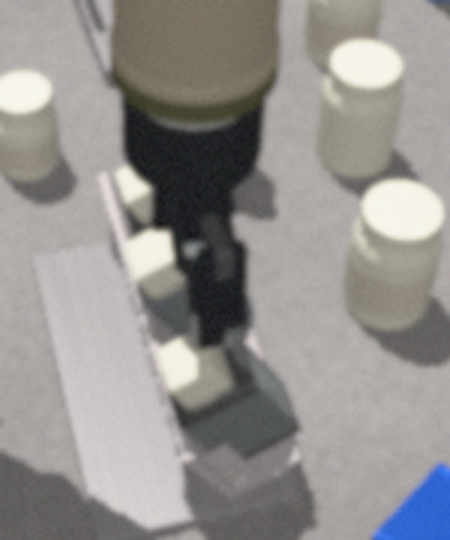

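View pics/top3z.png

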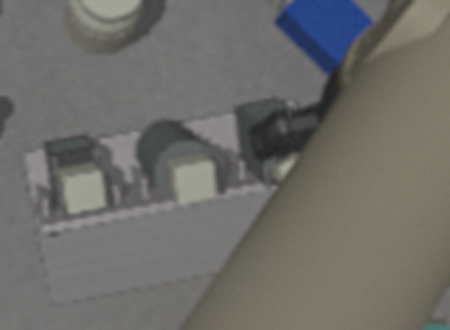

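The gripper hovers over the tall cell's cap (side crop about (190,370)), with the fingers on either side along the rack's y. I'll descend and grip.

Emit:
play_rows(fingers=[0,0,0,0,0.3,0.6,1,1], xyz=[[-0.1,-0.2,2.5],[-0.15,-0.2,5],[-0.15,-0.2,7.5],[-0.15,-0.2,9.3],[-0.15,-0.2,9.3],[-0.15,-0.2,9.3],[-0.15,-0.2,9.3],[-0.15,-0.2,9.3]], yaw=[0,0,0,0,0,0,0,0], newtons=20)

```text
clock: 7.28
eef_pos: [0.5869, -0.3285, 0.1282]
orientation: [[-0.978, -0.21, 0.007], [-0.21, 0.978, 0.001], [-0.007, -0.0, -1.0]]
contact_force: [-1.6, 1.5, 7.0]
opening: 0.421
```

```bash
python3 mv.py .584 -.327 .122 102.1;  python3 - <<'E'
from plant import get_image
import cv2,numpy as np
for n in("side",):
    g=get_image(n); np.savez(f"pics/{n}4.npz",**g)
    a,b,c,d={"side":(190,160,340,340),"top":(265,130,415,240)}[n]
    cv2.imwrite(f"pics/{n}4z.png",cv2.resize(g["pixels"][b:d,a:c,::-1],None,fx=3,fy=3,interpolation=cv2.INTER_CUBIC))
E
```

```text
t 7.28 p [ 0.5869 -0.3285  0.1282] head 102.14 tz [ 0.0071  0.0012 -1.    ] F [-1.6  1.5  7. ] op 0.421 j7 139.6
shift cm [0.26 0.21 0.62] yaw 0.03986826101916563
```

View pics/side4z.png

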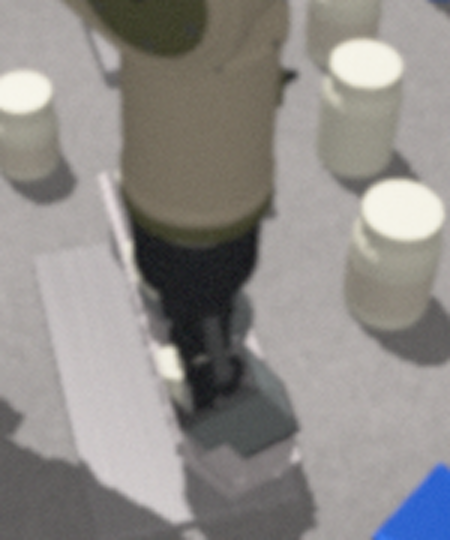

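Gripped with opening 36 mm. The tool can't be tilted, so this grip would carry the cell at 29°. Instead I'll let go, turn the tool 90°, and push the cap upright about the ledge with one finger. Then I'll grip it across its x sides while it stands vertical.

Emit:
play_rows(fingers=[0.3,0,0,0,0,0,0,0], xyz=[[0,0,0],[0,0,0],[0,0,-3],[0,0,-7],[0,0,-9],[0,0,-9],[0,0,-9],[0,0,-9]], yaw=[0,0,0,0,10,20,30,40])

```text
clock: 8.32
eef_pos: [0.5862, -0.3286, 0.2181]
orientation: [[-0.881, 0.472, 0.007], [0.472, 0.881, 0.001], [-0.006, 0.004, -1.0]]
contact_force: [0.4, -0.1, -0.3]
opening: 1.0
```

Emit:
play_rows(fingers=[0,0,0,0,0,0,0], xyz=[[0,0,0],[0,0,0],[0,0,0],[0,0,0],[0,0,0],[0,0,0],[0,0,0]], yaw=[10,20,30,40,50,52,52])

```text
clock: 9.2
eef_pos: [0.5862, -0.3285, 0.2179]
orientation: [[-0.173, 0.985, 0.007], [0.985, 0.173, 0.001], [0.0, 0.007, -1.0]]
contact_force: [0.5, -0.8, 0.4]
opening: 0.998
```

```bash
python3 mv.py .584 -.327 .2 12.1;  python3 - <<'E'
from plant import get_image
from h import *
for n in("side","top"):
    g=get_image(n); np.savez(f"pics/{n}5.npz",**g)
    a,b,c,d={"side":(190,160,340,340),"top":(265,130,415,240)}[n]
    cv2.imwrite(f"pics/{n}5z.png",cv2.resize(g["pixels"][b:d,a:c,::-1],None,fx=3,fy=3,interpolation=cv2.INTER_CUBIC))
    P0=cloud(load(n+"0"))
E
```

```text
t 9.2 p [ 0.5862 -0.3285  0.2179] head 9.98 tz [ 0.0066  0.0012 -1.    ] F [ 0.5 -0.8  0.4] op 0.998 j7 53.1
shift cm [ 0.18 -0.2   1.79] yaw -2.11999826074279
```

View pics/side5z.png

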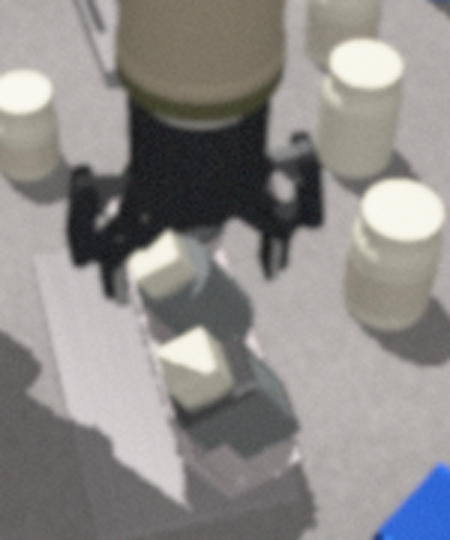

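View pics/top5z.png

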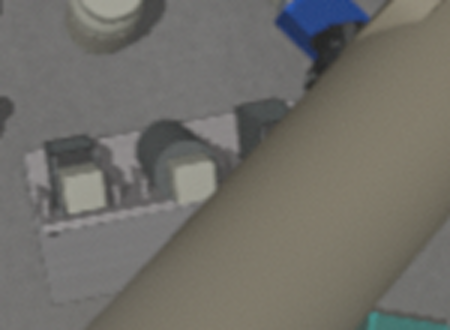

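```bash
python3 mv.py .599 -.325 .118 12.1
```

```text
t 9.3 p [ 0.5862 -0.3286  0.218 ] head 9.95 tz [ 0.0069  0.0013 -1.    ] F [0.6 0.3 0.4] op 0.999 j7 53.0
shift cm [ 0.13  1.25 10.01] yaw -2.1464273180698115
```

Emit:
play_rows(fingers=[0,0,0,0,0,0], xyz=[[0.1,1.25,1],[0.1,1.25,4],[0.1,1.25,7],[0.1,1.25,9],[0.1,1.25,10],[0.1,1.25,10]], yaw=[-2,-2,-2,-2,-2,-2])

```text
clock: 10.05
eef_pos: [0.5991, -0.3252, 0.1178]
orientation: [[-0.208, 0.978, 0.006], [0.978, 0.208, 0.001], [0.0, 0.006, -1.0]]
contact_force: [0.2, 0.2, 0.4]
opening: 0.998
```

```bash
python3 mv.py .599 -.325 .118 12.1;  cat > snap.py <<'E'
import sys
from plant import get_image
import cv2,numpy as np
tag,n,a,b,c,d,f=sys.argv[1:]; a,b,c,d,f=map(int,(a,b,c,d,f))
g=get_image(n); np.savez(f"pics/{tag}.npz",**g)
cv2.imwrite(f"pics/{tag}.png",cv2.resize(g["pixels"][b:d,a:c,::-1],None,fx=f,fy=f,interpolation=cv2.INTER_CUBIC))
E
python3 snap.py s6 side 200 200 320 320 5
```

```text
t 10.05 p [ 0.5991 -0.3252  0.1178] head 11.99 tz [ 0.0063  0.0015 -1.    ] F [0.2 0.2 0.4] op 0.998 j7 56.3
shift cm [ 0.02 -0.   -0.02] yaw -0.11203517789445527
```

View pics/s6.png

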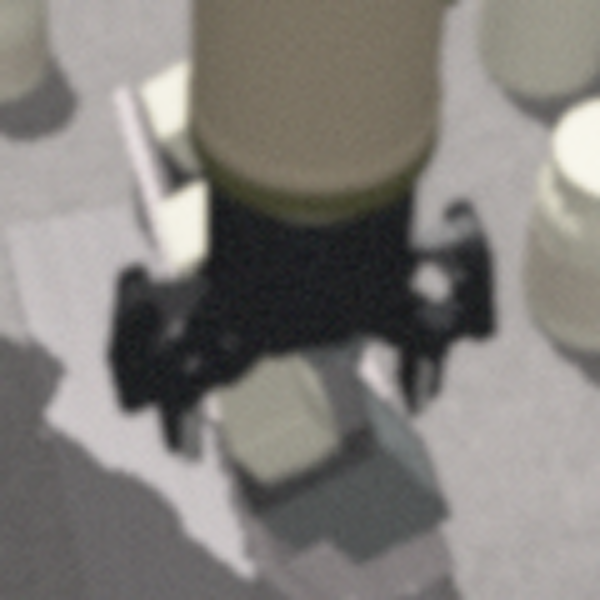

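Emit:
play_rows(fingers=[0,0,0,0,0,0,0,0], xyz=[[0,0.5,0],[0,0.9,-0.3],[0,1.3,-0.6],[0,1.7,-0.9],[0,2.1,-1.2],[0,2.5,-1.4],[0,2.7,-1.5],[0,2.7,-1.5]], yaw=[0,0,0,0,0,0,0,0])

```text
clock: 11.1
eef_pos: [0.6258, -0.32, 0.1339]
orientation: [[-0.208, 0.978, 0.008], [0.978, 0.208, 0.001], [-0.001, 0.007, -1.0]]
contact_force: [-2.8, -0.8, 2.3]
opening: 1.001
```

```bash
python3 mv.py .599 -.325 .118 12.1; python3 snap.py s7 side 200 200 320 320 5
```

```text
t 11.1 p [ 0.6258 -0.32    0.1339] head 11.99 tz [ 7.5e-03  6.0e-04 -1.0e+00] F [-2.8 -0.8  2.3] op 1.001 j7 54.3
shift cm [ 0.07 -2.74  1.57] yaw -0.10926634405751656
```

View pics/s7.png

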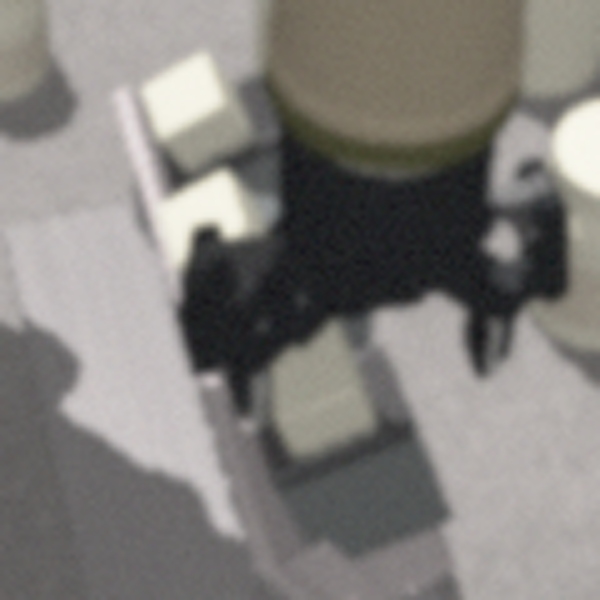

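Emit:
play_rows(fingers=[0,0,0,0,0,0], xyz=[[0,0.5,-0.3],[0,0.9,-0.6],[0,1.3,-0.9],[0,1.7,-1.1],[0,2,-1.3],[0,2,-1.3]], yaw=[0,0,0,0,0,0])

```text
clock: 11.9
eef_pos: [0.6455, -0.3156, 0.147]
orientation: [[-0.208, 0.978, 0.008], [0.978, 0.208, 0.001], [-0.001, 0.008, -1.0]]
contact_force: [-0.7, -0.2, -1.2]
opening: 1.001
```

```bash
python3 mv.py .599 -.325 .118 12.1; python3 snap.py s8 side 200 200 320 320 5
```

```text
t 11.9 p [ 0.6455 -0.3156  0.147 ] head 12.01 tz [ 7.6e-03  7.0e-04 -1.0e+00] F [-0.7 -0.2 -1.2] op 1.001 j7 52.7
shift cm [ 0.05 -4.76  2.86] yaw -0.09320724059702457
```

View pics/s8.png

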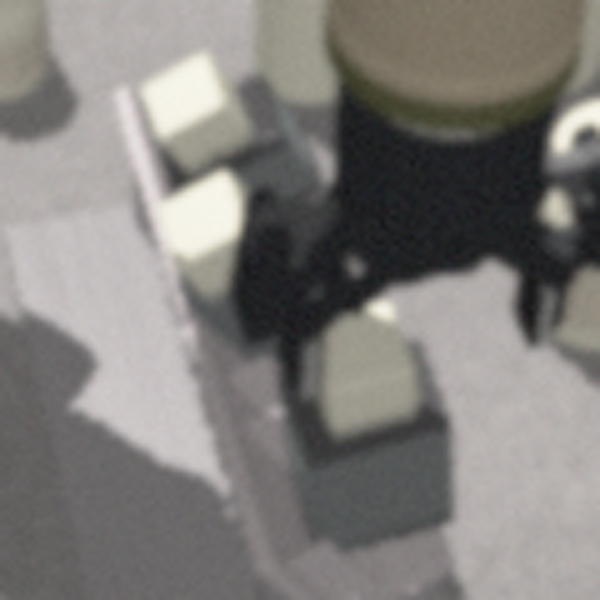

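Emit:
play_rows(fingers=[0.07,0.14,0.21,0.28,0.35,0.42,0.42,0.42], xyz=[[0,-0.2,-0.1],[0,-0.5,-0.2],[0,-0.8,-0.3],[0,-1.05,-0.4],[0,-1.3,-0.4],[0,-1.5,-0.4],[0,-1.5,-0.4],[0,-1.5,-0.4]], yaw=[0,0,0,0,0,0,0,0])

```text
clock: 12.95
eef_pos: [0.6306, -0.3189, 0.1508]
orientation: [[-0.208, 0.978, 0.007], [0.978, 0.208, 0.001], [-0.001, 0.007, -1.0]]
contact_force: [-1.5, -0.4, 1.5]
opening: 0.578
```

```bash
python3 mv.py .599 -.325 .118 12.1; python3 snap.py s9 side 200 200 320 320 5
```

```text
t 12.95 p [ 0.6306 -0.3189  0.1508] head 11.99 tz [ 7.4e-03  7.0e-04 -1.0e+00] F [-1.5 -0.4  1.5] op 0.578 j7 53.6
shift cm [ 0.06 -3.24  3.26] yaw -0.10843649593101645
```

View pics/s9.png

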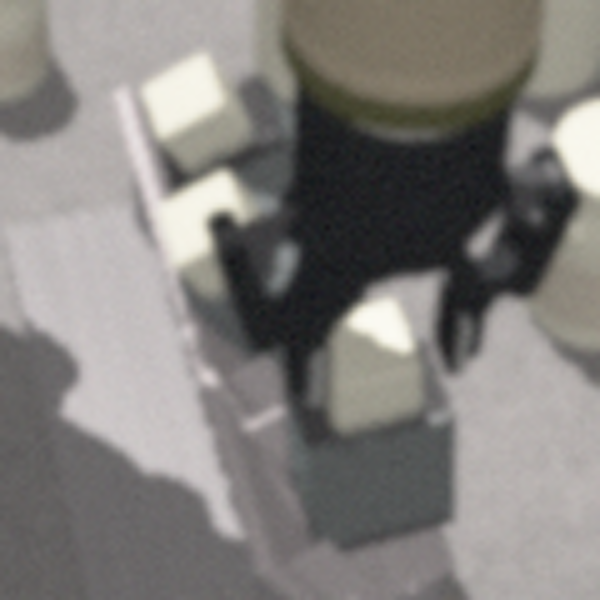

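Emit:
play_rows(fingers=[0.46,0.5,0.54,0.57,0.6,0.65,0.8,0.8], xyz=[[0,-0.05,0],[0,-0.1,0],[0,-0.15,0],[0,-0.2,0],[0,-0.2,0],[0,-0.2,0],[0,-0.2,0],[0,-0.2,0]], yaw=[0,0,0,0,0,0,0,0], newtons=35)

```text
clock: 14.0
eef_pos: [0.6289, -0.3192, 0.151]
orientation: [[-0.208, 0.978, 0.008], [0.978, 0.208, 0.001], [-0.001, 0.008, -1.0]]
contact_force: [0.1, -0.2, 2.4]
opening: 0.412
```

```bash
python3 mv.py .599 -.325 .118 12.1; python3 snap.py s10 side 200 200 320 320 5
```

```text
t 14.0 p [ 0.6289 -0.3192  0.151 ] head 12.01 tz [ 8.e-03  6.e-04 -1.e+00] F [ 0.1 -0.2  2.4] op 0.412 j7 53.7
shift cm [ 0.06 -3.07  3.28] yaw -0.09320990897273873
```

View pics/s10.png

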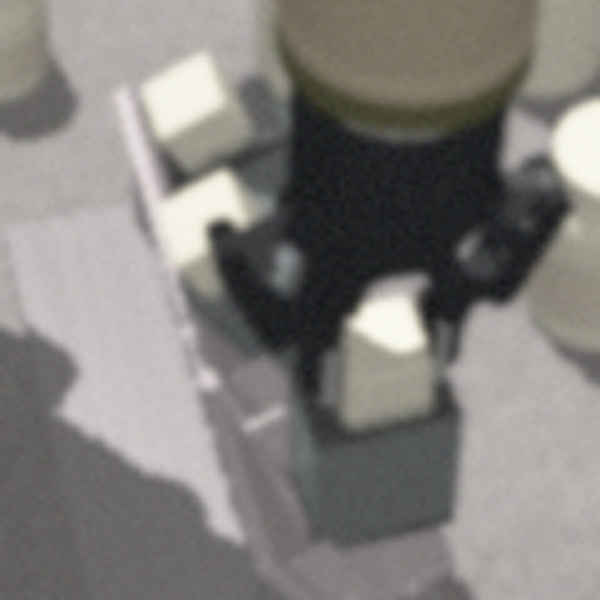

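Emit:
play_rows(fingers=[0.8,0.8,0.8,0.8,0.8,0.8,0.8,0.8], xyz=[[0,0,-0.5],[0,0,-1.5],[0,0,-3.5],[0,0,-6],[0,0,-9],[0,0,-12],[0,0,-15],[0,0,-16]], yaw=[0,0,0,0,0,0,0,0])

```text
clock: 15.05
eef_pos: [0.6278, -0.3202, 0.3146]
orientation: [[-0.208, 0.978, 0.012], [0.978, 0.208, -0.002], [-0.004, 0.011, -1.0]]
contact_force: [0.5, 0.4, -3.6]
opening: 0.417
```

```bash
python3 mv.py .5607 .2096 .315 104.7; python3 snap.py s11 side 180 120 330 320 3
```

```text
t 15.05 p [ 0.6278 -0.3202  0.3146] head 11.99 tz [ 0.0116 -0.002  -0.9999] F [ 0.5  0.4 -3.6] op 0.417 j7 50.6
shift cm [53.22  4.45 -0.23] yaw -92.70913961419149
```

View pics/s11.png

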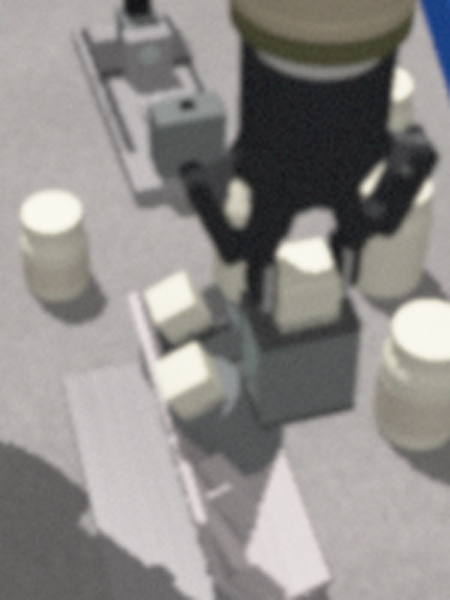

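Emit:
play_rows(fingers=[0.8,0.8,0.8,0.8,0.8,0.8,0.8,0.8], xyz=[[2.5,0.2,-0.5],[6.5,0.5,-1],[11.5,0.9,-1],[16.5,1.3,-1],[21.5,1.8,-1],[26.5,2.2,-1],[31.5,2.6,-1],[36,3,-1]], yaw=[-4,-11,-20,-29,-38,-47,-56,-64])

```text
clock: 16.1
eef_pos: [0.5812, 0.0404, 0.3223]
orientation: [[-0.972, 0.236, 0.01], [0.236, 0.972, -0.002], [-0.01, 0.001, -1.0]]
contact_force: [0.3, 0.3, -4.5]
opening: 0.414
```

```bash
python3 mv.py .5597 .2135 .30 104.7
```

```text
t 16.1 p [0.5812 0.0404 0.3223] head 76.33 tz [ 0.0099 -0.0016 -0.9999] F [ 0.3  0.3 -4.5] op 0.414 j7 76.3
shift cm [ 6.21 16.31  2.19] yaw -28.36656703551492
```

Emit:
play_rows(fingers=[0.8,0.8,0.8,0.8,0.8,0.8,0.8,0.8], xyz=[[1.9,5,0],[3.8,10,1],[5.3,14,3],[6.2,16.3,6],[6.2,16.3,9],[6.2,16.3,11],[6.2,16.3,11],[6.2,16.3,11]], yaw=[-8,-16,-23,-28.4,-28.4,-28.4,-28.4,-28.4])

```text
clock: 17.1
eef_pos: [0.5608, 0.2132, 0.2125]
orientation: [[-0.967, -0.254, 0.01], [-0.254, 0.967, -0.001], [-0.01, -0.004, -1.0]]
contact_force: [-0.2, 0.8, -3.6]
opening: 0.412
```

```bash
python3 mv.py .5597 .2135 .108 104.7;python3 snap.py s12 side 180 60 330 210 4; python3 snap.py t12 top 95 120 245 240 4
```

```text
t 17.1 p [0.5608 0.2132 0.2125] head 104.72 tz [ 0.0104 -0.0014 -0.9999] F [-0.2  0.8 -3.6] op 0.412 j7 87.0
shift cm [ 0.2   0.1  10.45] yaw 0.016408887763446955
```

View pics/s12.png

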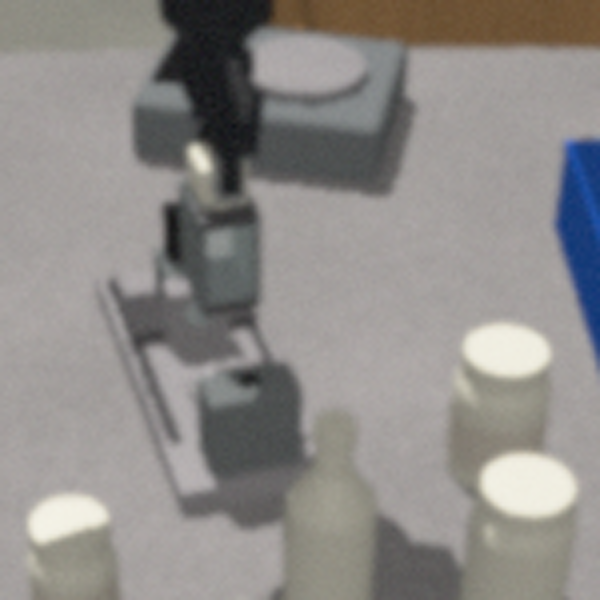

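View pics/t12.png

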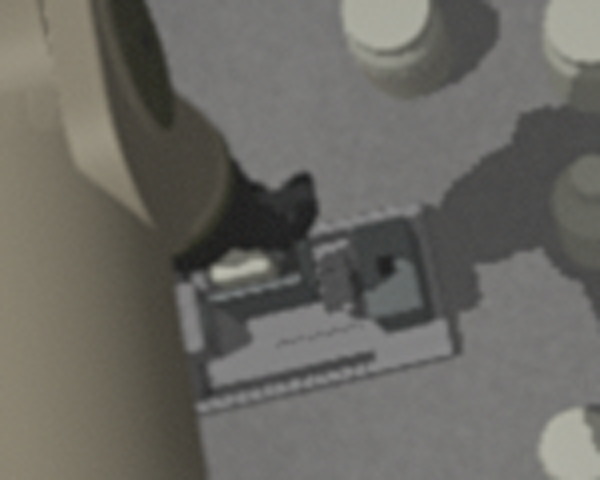

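```bash
cat > meas.py <<'E'
import sys
from h import *
th=np.radians(14.7);ex=np.array([np.cos(th),np.sin(th)]);ey=np.array([-np.sin(th),np.cos(th)])
def G(n):
    P=cloud(load(n)).reshape(-1,3);P=P[np.isfinite(P).all(1)]
    q=(P[:,:2]-[.548,.258])*1000; return q@ex,q@ey,P[:,2]*1000
E
python3 - <<'E'
from meas import *
for n,n0 in(("s12","side2"),("t12","top2")):
    gx,gy,z=G(n)
    for lo,hi in((130,150),(150,170),(170,190),(190,206),(206,215),(216,245)):
        m=(abs(gx)<45)&(gy>-100)&(gy<0)&(z>lo)&(z<hi)
        if m.sum()>5: print(n,lo,hi,m.sum(),"gx",np.percentile(gx[m],[3,50,97]).round(1),"gy",np.percentile(gy[m],[3,25,50,97]).round(1))
    gx,gy,z=G(n0); m=(z>83)&(z<97)&(gy<-90)&(gy>-150)&(abs(gx)<50); print(n0,"house gx",np.percentile(gx[m],[2,98]),np.percentile(gy[m],[2,98]))
    m=(z>14)&(z<26)&(gy<150)&(gy>-150)&(abs(gx)<70); print("base gx",np.percentile(gx[m],[.5,99.5]))
    m=(z>33)&(z<77)&(gy<-60)&(gy>-98)&(abs(gx)<30); print("plunger",m.sum(),np.percentile(gx[m],[2,98]),np.percentile(gy[m],[2,98]))
E
```

```text
s12 130 150 111 gx [-21.3  -6.5  20.4] gy [-76.7 -74.3 -73.  -28.9]
s12 150 170 117 gx [-21.7  -6.6  19.2] gy [-77.  -75.  -73.5 -17.7]
s12 170 190 115 gx [-21.8  -6.5  19.2] gy [-77.8 -75.3 -73.8 -23.9]
s12 190 206 130 gx [-21.9  -7.1  19.8] gy [-77.3 -75.  -72.7 -22.3]
s12 206 215 52 gx [-21.   -7.1  17.8] gy [-75.9 -65.4 -63.7 -28.1]
s12 216 245 159 gx [-18.2  -8.   17. ] gy [-79.3 -73.3 -64.5 -29. ]
side2 house gx [-32.75396986  34.36539974] [-139.99053938 -100.55038515]
base gx [-57.81106507  62.30561652]Traceback (most recent call last):
  File "<stdin>", line 9, in <module>
    return _quantile_unchecked(
        a, q, axis, out, overwrite_input, method, keepdims, weights)
    return _ureduce(a,
                    func=_quantile_ureduce_func,
    ...<5 lines>...
                    overwrite_input=overwrite_input,
                    method=method)
    r = func(a, **kwargs)
    result = _quantile(arr,
                       quantiles=q,
    ...<2 lines>...
                       out=out,
                       weights=wgt)
    slices_having_nans = np.isnan(arr[-1, ...])
                                  ~~~^^^^^^^^^
IndexError: index -1 is out of bounds for axis 0 with size 0
```

```bash
python3 - <<'E'
from meas import *
for n in("t12",):
    gx,gy,z=G(n)
    for lo,hi in((180,206),(206,215),(216,234),(234,250)):
        m=(abs(gx)<45)&(gy>-100)&(gy<0)&(z>lo)&(z<hi)
        if m.sum()>5: print(n,lo,hi,m.sum(),"gx",np.percentile(gx[m],[3,50,97]).round(1),"gy",np.percentile(gy[m],[3,25,50,97]).round(1))
gx,gy,z=G("top2"); m=(z>83)&(z<97)&(gy<-90)&(gy>-150)&(abs(gx)<50); print("house gx",np.percentile(gx[m],[2,98]),np.percentile(gy[m],[2,98]))
m=(z>14)&(z<26)&(gy<150)&(gy>-150)&(abs(gx)<70); print("base gx",np.percentile(gx[m],[.5,99.5]))
g=load("t12");P=cloud(g)
for v in range(180,200): print(v,' '.join(f"{P[v,u,2]*1000:4.0f}" for u in range(138,180)))
E
```

```text
t12 180 206 139 gx [-24.7 -21.2  -2.7] gy [-75.2 -69.1 -53.3 -16.6]
t12 206 215 17 gx [-21.1 -20.  -11.5] gy [-64.1 -58.7 -48.2 -21.7]
t12 216 234 52 gx [-20.8 -18.6  -7.5] gy [-74.9 -63.8 -56.3 -24.1]
t12 234 250 81 gx [-20.6 -12.9  -6.1] gy [-74.2 -54.4 -45.4 -27.9]
house gx [-35.48682036  31.33550317] [-136.68232053  -98.95586538]
base gx [-61.37334316  58.98960589]
180  583  577  571  565  408  409  402  383  382  376  373  367  364  359  353  347  342  309  299  299  290  290  284  275  270  265  262  247  236  200  199  173  160  137  130   22   24   20   21   21   17   20
181  585  579  572  567  408  405  383  377  375  375  367  362  360  354  351  344  297  294  293  292  289  286  285  280  264  260  256  233  234  226  200  179  165  144  132   22   16   17   17   21   19   17
182  579  578  572  406  405  383  377  374  370  367  362  357  354  351  348  238  290  288  284  283  278  238  258  253  258  244  230  226  222  201  200  178  164  148  130   19   19   17   21   18   17   20
183  575  406  403  383  381  378  368  367  364  362  361  356  349  344  237  238  2
[... 2851 characters left out ...]
134  131  127  122   20   18   20   20   19   20   19   22
197  605  599   73   71   77   76   68   58   47   33   17   22  174  172  166  163  163  160  154  153  150  147  146  140  136  136  134  128  124  122   22   20   22   21   20   17   16   19   20   20   19   16
198  606  600  590   70   77   75   75   62   52   34   22   18   18  154  158  152  148  146  142  141  140  134  130  126  125   22   20   17   21   16   18  nan   13   19   22   19  nan   16   18   19   17   17
199  607  602  594   77   74   76   74   63   49   36   25   22   16   16   18  140  137  135  134  128  124   21   20   19   22   18   16   19   21   19   21   20   18   15   23   16   21   18   20   21   19   20
```

```bash
python3 - <<'E'
from meas import *
gx,gy,z=G("t12"); m=(z>130)&(z<195)&(gx<-10)&(gx>-40)&(gy>-70)&(gy<-25)
A=np.c_[z[m]-160,gy[m]+46,np.ones(m.sum())]; print("top face gx",np.median(gx[m]),"slopes z,gy,c",np.linalg.lstsq(A,gx[m],rcond=None)[0])
gx,gy,z=G("s12"); m=(z>130)&(z<195)&(gy<-65)&(gy>-90)&(abs(gx)<17)
A=np.c_[z[m]-160,gx[m],np.ones(m.sum())]; print("side face gy",np.median(gy[m]),np.linalg.lstsq(A,gy[m],rcond=None)[0])
# edges of body in side image via rows at z~ : strip of near face
for n in("top2","side2"):
    gx,gy,z=G(n)
    for nm,m in(("house",(z>80)&(z<100)&(gy<-95)&(gy>-145)&(abs(gx)<50)),("post",(z>90)&(z<135)&(gy>55)&(gy<85)&(abs(gx)<25)),("jaw",(z>60)&(z<82)&(gy>10)&(gy<60)&(abs(gx)<32))):
        r=cv2.minAreaRect(np.c_[gx[m],gy[m]].astype(np.float32)); print(n,nm,m.sum(),np.round(r[0],1),np.round(r[1],1),round(r[2],1))
gx,gy,z=G("s12");
for nm,m in(("body",(z>130)&(z<205)&(gy<-65)&(gy>-90)&(abs(gx)<40)),("cap",(z>212)&(z<245)&(gy<-55)&(gy>-90)&(abs(gx)<40))):print(nm,gx[m].min(),gx[m].max())
E
```

```text
top face gx -23.741965798614274 slopes z,gy,c [-1.00711050e-02 -2.29579391e-03 -2.37643351e+01]
side face gy -73.97558908735022 [-1.00387358e-02 -1.00366051e-02 -7.38764186e+01]
top2 house 345 [  -1.3 -117.4] [40.7 69.8] 89.8
top2 post 108 [-1.2 72.4] [29.9 16.2] 0.3
top2 jaw 222 [-1.  41.7] [36.3 51.2] 88.7
side2 house 271 [   1.4 -119.2] [42.8 70.3] 89.8
side2 post 124 [ 1.6 68.2] [19.6 29.5] 67.9
side2 jaw 171 [ 2.5 39. ] [49.2 41.1] 1.0
body -22.394081754348008 23.756559945881857
cap -18.16460905448955 18.393508741202854
```

Emit:
play_rows(fingers=[0.8,0.8,0.8,0.8,0.8,0.8,0.8,0.8], xyz=[[0,0,2],[0,0,4.5],[0,0,7],[0,0,8.5],[0,0,9.2],[0,0,9.6],[0,0,9.8],[0,0,9.8]], yaw=[0,0,0,0,0,0,0,0])

```text
clock: 18.2
eef_pos: [0.5626, 0.2133, 0.1156]
orientation: [[-0.967, -0.254, 0.012], [-0.254, 0.967, -0.0], [-0.012, -0.004, -1.0]]
contact_force: [-0.2, 0.5, -3.7]
opening: 0.413
```

```bash
python3 mv.py .5603 .2135 .1105 104.7;python3 snap.py s13 side 180 60 330 210 4; python3 snap.py t13 top 95 120 245 240 4; python3 - <<'E'
from meas import *
gx,gy,z=G("t13"); m=(z>40)&(z<92)&(gx<-10)&(gx>-40)&(gy>-70)&(gy<-25)
print("top face gx",np.median(gx[m]),m.sum())
gx,gy,z=G("s13")
m=(z>85)&(z<97)&(gy<-65)&(gy>-90)&(abs(gx)<40);print(m.sum(),gx[m].min(),gx[m].max(),np.median(gy[m]))
m=(z>105)&(z<140)&(gy<-55)&(gy>-90)&(abs(gx)<40);print("cap",gx[m].min(),gx[m].max())
gx,gy,z=G("t13"); m=(z>94)&(z<106)&(abs(gx)<32)&(gy>-85)&(gy<-10); print("shoulder z",np.median(z[m]))
E
```

```text
t 18.2 p [0.5626 0.2133 0.1156] head 104.72 tz [ 1.220e-02 -4.000e-04 -9.999e-01] F [-0.2  0.5 -3.7] op 0.413 j7 88.5
shift cm [0.22 0.08 0.5 ] yaw 0.01953778940577422
top face gx -22.57234644114113 56
48 -20.141050386279716 24.038929355979395 -75.20087016850823
cap -19.85581082263479 24.790592176160505
shoulder z 103.56973192201224
```

View pics/s13.png

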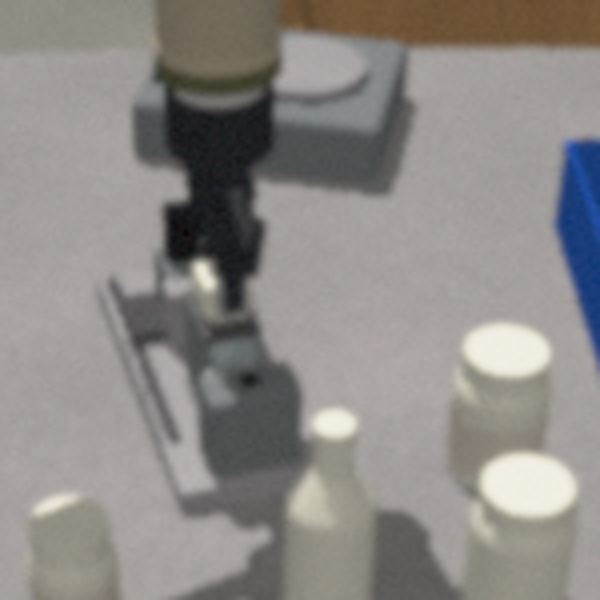

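Emit:
play_rows(fingers=[0.8,0.8,0.8,0.8,0.8,0.8], xyz=[[0.05,0,0.15],[0.05,0,0.3],[0.05,0,0.45],[0.05,0,0.55],[0.05,0,0.65],[0.05,0,0.65]], yaw=[0,0,0,0,0,0])

```text
clock: 19.05
eef_pos: [0.5629, 0.2138, 0.1103]
orientation: [[-0.967, -0.254, 0.014], [-0.254, 0.967, 0.001], [-0.014, -0.003, -1.0]]
contact_force: [-0.7, 0.7, 5.2]
opening: 0.413
```

Touchdown: the vertical force went from -3.7 to +5.2 N at TCP 0.110, as predicted. Releasing.

Emit:
play_rows(fingers=[0.55,0.5,0.4,0.3,0.3,0.3,0.3,0.3], xyz=[[0,0,0],[0,0,0],[0,0,0],[0,0,0],[0,0,-1],[0,0,-3],[0,0,-6],[0,0,-9]], yaw=[0,0,0,0,0,0,0,0])

```text
clock: 20.05
eef_pos: [0.5617, 0.2136, 0.2019]
orientation: [[-0.967, -0.254, 0.015], [-0.254, 0.967, 0.001], [-0.014, -0.003, -1.0]]
contact_force: [0.1, -0.3, -0.6]
opening: 0.698
```

```bash
python3 mv.py .530 .329 .20 104.7;python3 snap.py s14 side 180 60 330 210 4; python3 snap.py t14 top 95 120 245 240 4
```

```text
t 20.05 p [0.5617 0.2136 0.2019] head 104.72 tz [ 0.0146  0.001  -0.9999] F [ 0.1 -0.3 -0.6] op 0.698 j7 87.1
shift cm [ 0.13 11.97  0.16] yaw 0.02155625530261318
```

View pics/s14.png

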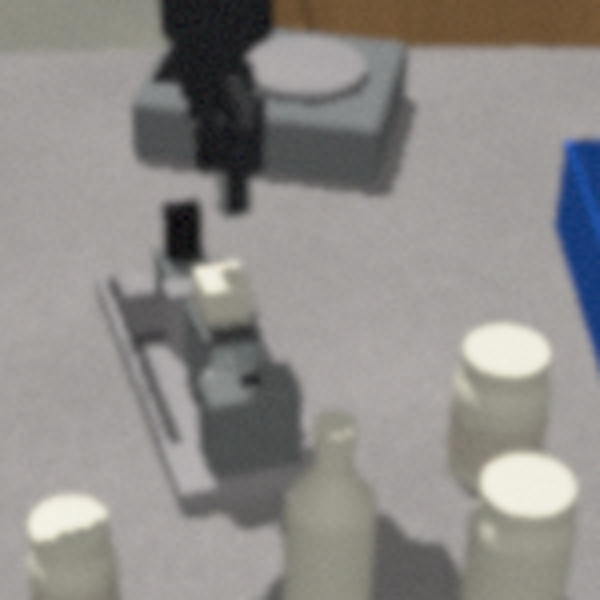

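Emit:
play_rows(fingers=[0.3,0.3,0.3,0.3,0.3,0.3,0.3,0.3], xyz=[[0,3,-0.5],[0,7,-0.5],[0.1,10.5,0],[0.1,12,1],[0.1,12,4],[0.1,12,7],[0.1,12,9],[0.1,12,10.5]], yaw=[0,0,0,0,0,0,0,0])

```text
clock: 21.15
eef_pos: [0.5345, 0.3287, 0.0983]
orientation: [[-0.967, -0.253, 0.02], [-0.253, 0.968, 0.002], [-0.02, -0.003, -1.0]]
contact_force: [-0.6, 0.2, -0.3]
opening: 0.701
```

```bash
python3 mv.py .5305 .329 .09 104.7;python3 snap.py s15 side 180 60 330 210 4; python3 snap.py t15 top 95 120 245 240 4; python3 - <<'E'
from meas import *
gx,gy,z=G("s15")
for nm,m in(("cap top",(z>128)&(z<145)&(gy>-85)&(gy<-20)&(abs(gx)<40)),("front cap",(z>105)&(z<130)&(gy>-85)&(gy<-55)&(abs(gx)<40))):
    print(nm,m.sum(),np.percentile(gx[m],[2,98]),np.percentile(gy[m],[2,98]),np.median(z[m]))
gx,gy,z=G("t15")
m=(z>128)&(z<145)&(gy>-85)&(gy<-20)&(abs(gx)<40);print("top cap",m.sum(),np.percentile(gx[m],[2,98]),np.percentile(gy[m],[2,98]),np.median(z[m]))
E
```

```text
t 21.15 p [0.5345 0.3287 0.0983] head 104.63 tz [ 0.0196  0.0023 -0.9998] F [-0.6  0.2 -0.3] op 0.701 j7 77.2
shift cm [0.4  0.13 0.82] yaw -0.07338080457623164
cap top 110 [-15.45831425  19.28894478] [-64.26694941 -29.3281954 ] 135.65970275249484
front cap 91 [-15.48614727  18.0916703 ] [-66.11182286 -58.17406214] 117.50573704641454
top cap 176 [-18.05053633  16.46382776] [-61.70383837 -26.8073959 ] 132.86957700730585
```

View pics/t15.png

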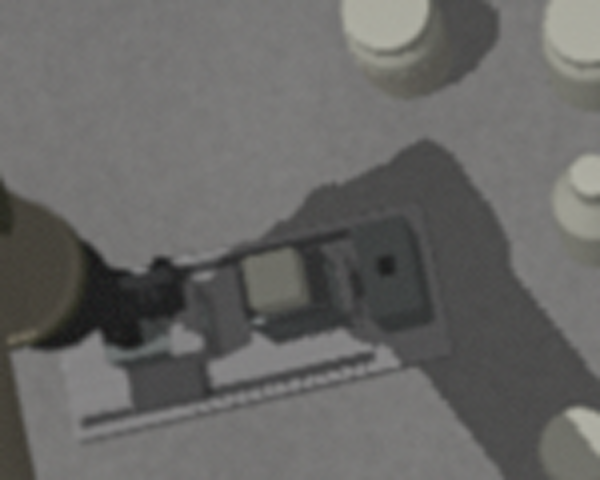

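View pics/s15.png

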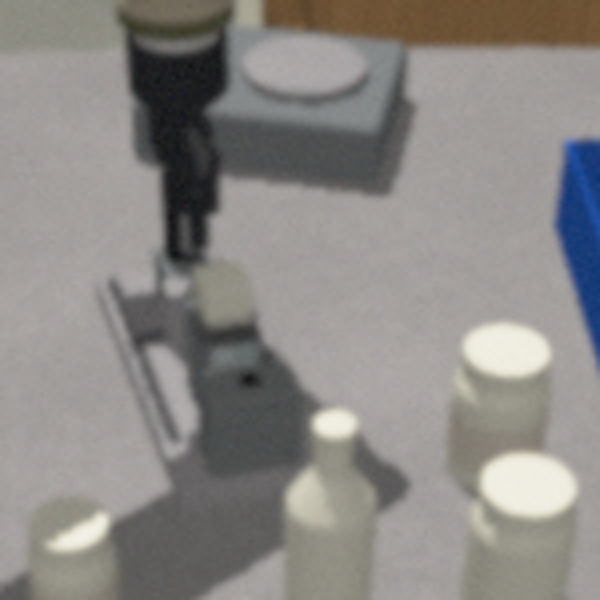

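Emit:
play_rows(fingers=[0.3,0.3,0.5,0.8,1,1,1], xyz=[[0.3,0.1,0.5],[0.4,0.1,0.9],[0.4,0.1,0.9],[0.4,0.1,0.9],[0.4,0.1,0.9],[0.4,0.1,0.9],[0.4,0.1,0.9]], yaw=[0,0,0,0,0,0,0], newtons=30)

```text
clock: 22.12
eef_pos: [0.5301, 0.329, 0.0892]
orientation: [[-0.967, -0.253, 0.019], [-0.253, 0.968, 0.002], [-0.019, -0.003, -1.0]]
contact_force: [-2.2, -0.8, 4.9]
opening: 0.185
```

Emit:
play_rows(fingers=[1,1,1,1,1,1,1,1], xyz=[[0,-0.4,0],[0,-0.9,0],[0,-1.4,0],[0,-1.9,0],[0,-2.4,0],[0,-2.9,0],[0,-3.3,0],[0,-3.5,0]], yaw=[0,0,0,0,0,0,0,0])

```text
clock: 23.12
eef_pos: [0.5383, 0.297, 0.0892]
orientation: [[-0.967, -0.254, 0.018], [-0.254, 0.967, 0.004], [-0.019, -0.0, -1.0]]
contact_force: [-1.3, 6.4, -0.5]
opening: 0.185
```

```bash
cat > gm.py <<'E'
import sys
from meas import *
from plant import ctrl
s=ctrl.read_state(); q=(s["eef_pos"][:2]-[.548,.258])*1000; print("TCP gx gy",q@ex,q@ey,s["eef_pos"][2],"F along gy",s["contact_force"][:2]@ey)
for n in sys.argv[1:]:
    gx,gy,z=G(n)
    m=(z>128)&(z<145)&(gy>-95)&(gy<-20)&(abs(gx)<30); r=cv2.minAreaRect(np.c_[gx[m],gy[m]].astype(np.float32))
    h=(z>84)&(z<96)&(gy<-95)&(gy>-145)&(abs(gx)<45); 
    print(n,"cap",m.sum(),r[0],r[1],r[2],"med z",np.median(z[m]),"gy med",np.median(gy[m]),"house",h.sum(),np.median(gy[h]),np.percentile(gy[h],[2,98]))
E
python3 snap.py s16 side 180 60 330 210 4; python3 snap.py t16 top 95 120 245 240 4; python3 gm.py s15 t15 s16 t16
```

```text
TCP gx gy 0.4459393868819 39.96284632891441 0.08920737005622044 F along gy 3.5540969769232627
s15 cap 110 (1.858367919921875, -47.325439453125) (37.125736236572266, 35.95539093017578) 86.97998046875 med z 135.65970275249484 gy med -51.67450689979334 house 241 -124.55786631021888 [-140.02504087  -99.7236047 ]
t15 cap 176 (-0.40502166748046875, -43.655521392822266) (37.13097381591797, 37.000606536865234) 0.849334716796875 med z 132.86957700730585 gy med -44.50898244560136 house 332 -118.18214050588271 [-136.68642676  -98.88655867]
s16 cap 107 (1.6091136932373047, -46.421470642089844) (38.39519119262695, 35.626827239990234) 88.11875915527344 med z 135.52655129037473 gy med -49.69254823585473 house 241 -124.44285957472928 [-140.21232374 -101.76956244]
t16 cap 175 (-0.7645168304443359, -43.74357604980469) (37.0905876159668, 36.939945220947266) 0.8136103749275208 med z 132.65526296795537 gy med -44.26154872504304 house 333 -118.5767371560304 [-137.11852984  -99.03218718]
```

View pics/t16.png

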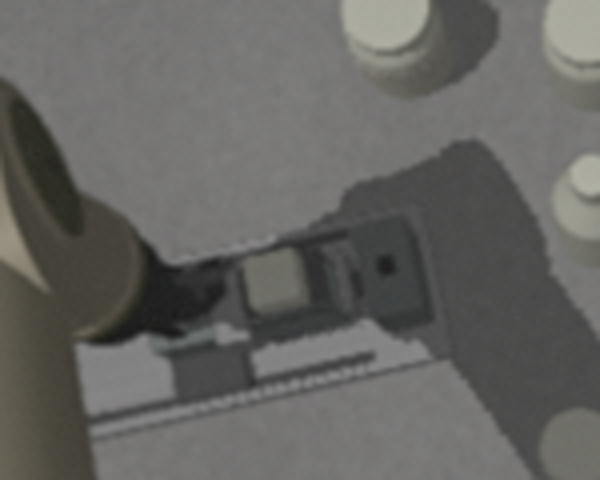

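Emit:
play_rows(fingers=[1,1,1,1,1,1,1], xyz=[[0,-0.3,0],[0,-0.5,0],[0,-0.7,0],[0,-0.9,0],[0,-1.1,0],[0,-1.3,0],[0,-1.3,0]], yaw=[0,0,0,0,0,0,0])

```text
clock: 24.1
eef_pos: [0.5408, 0.2871, 0.0892]
orientation: [[-0.966, -0.257, 0.018], [-0.257, 0.966, 0.007], [-0.019, 0.002, -1.0]]
contact_force: [-1.9, 8.7, -0.2]
opening: 0.185
```

```bash
python3 snap.py s17 side 180 60 330 210 4; python3 snap.py t17 top 95 120 245 240 4; python3 gm.py s17 t17
```

```text
TCP gx gy 0.40864030518194744 30.036097528888344 0.08923408629869989 F along gy 7.920579134374156
s17 cap 115 (2.4733810424804688, -51.84724426269531) (40.52860641479492, 36.35170364379883) 88.71833038330078 med z 135.18097301870435 gy med -56.61393287867861 house 241 -124.18651059734208 [-140.48421529 -100.47919118]
t17 cap 171 (-0.6612625122070312, -50.1207275390625) (36.66925048828125, 36.06240463256836) 0.7625502943992615 med z 133.11369494070368 gy med -50.11901635504946 house 335 -118.36922757817028 [-137.06687376  -99.10971666]
```

Emit:
play_rows(fingers=[1,1,1,1,1,1,1], xyz=[[0,-0.4,0],[0,-0.55,0],[0,-0.7,0],[0,-0.85,0],[0,-1.0,0],[0,-1.0,0],[0,-1.0,0]], yaw=[0,0,0,0,0,0,0])

```text
clock: 25.08
eef_pos: [0.5423, 0.2814, 0.0893]
orientation: [[-0.965, -0.26, 0.018], [-0.26, 0.966, 0.011], [-0.02, 0.006, -1.0]]
contact_force: [-1.2, 11.7, -1.4]
opening: 0.181
```

```bash
python3 snap.py s18 side 180 60 330 210 4; python3 snap.py t18 top 95 120 245 240 4; python3 gm.py s18 t18
```

```text
TCP gx gy 0.414528760240161 24.041959736959715 0.08926192518702113 F along gy 10.882014020461936
s18 cap 114 (1.8201789855957031, -58.00437927246094) (36.99610137939453, 35.52475357055664) 87.02473449707031 med z 135.994921359529 gy med -62.718961022484805 house 240 -124.56016452499586 [-139.6605628   -99.67209488]
t18 cap 172 (-0.6662387847900391, -55.818359375) (35.29295349121094, 36.49958419799805) 88.0126724243164 med z 132.63706274582944 gy med -56.36780947874548 house 331 -117.6685464738808 [-136.58730877  -98.93927604]
```

Emit:
play_rows(fingers=[1,1,1,1], xyz=[[0,-0.45,0],[0,-0.5,0],[0,-0.55,0],[0,-0.55,0]], yaw=[0,0,0,0])

```text
clock: 25.68
eef_pos: [0.5425, 0.2804, 0.0893]
orientation: [[-0.964, -0.264, 0.017], [-0.264, 0.964, 0.015], [-0.021, 0.01, -1.0]]
contact_force: [-1.7, 12.3, -0.1]
opening: 0.187
```

```bash
python3 snap.py s19 side 180 60 330 210 4; python3 snap.py t19 top 95 120 245 240 4; python3 gm.py s19 t19
```

```text
TCP gx gy 0.37001555012956416 23.002806121070495 0.08924911968227575 F along gy 12.921330858240058
s19 cap 113 (2.2023983001708984, -49.640533447265625) (58.84172058105469, 35.35110855102539) 88.73265075683594 med z 135.43576401457446 gy med -63.6223124670902 house 238 -124.4388915261714 [-140.66888852 -100.45255251]
t19 cap 171 (-1.0925369262695312, -56.64940643310547) (36.555381774902344, 36.21291732788086) 0.8929611444473267 med z 132.8401683520457 gy med -56.94664948021879 house 331 -117.98270807845459 [-136.76803433  -98.57417843]
```

Emit:
play_rows(fingers=[1,1,0.8,0.7,0.6,0.5,0.5], xyz=[[0,-0.1,0],[0,0,0],[0,0,0],[0,0,0],[0,0,0],[0,0,0],[0,0,0]], yaw=[0,0,0,0,0,0,0])

```text
clock: 26.65
eef_pos: [0.5426, 0.2803, 0.0892]
orientation: [[-0.964, -0.264, 0.017], [-0.264, 0.965, 0.015], [-0.021, 0.01, -1.0]]
contact_force: [0.0, -0.7, -0.0]
opening: 0.499
```

```bash
python3 snap.py t20 top 95 120 245 240 4; python3 gm.py t20
```

```text
TCP gx gy 0.3822121240176736 22.936498786400918 0.08926203056791432 F along gy 0.24085930746245995
t20 cap 177 (-1.23309326171875, -49.02281188964844) (35.08143615722656, 51.5695686340332) 0.15845996141433716 med z 132.98044983962188 gy med -56.829116628877216 house 332 -117.76000032715798 [-136.87893306  -98.92199942]
```

Released with no residual force. I'll raise the tool straight up and check from both views.

Emit:
play_rows(fingers=[0.5,0.5,0.5,0.5,0.5,0.5,0.5], xyz=[[0,0,-1],[0,0,-3],[0,0,-6],[0,0.5,-10],[0,4,-15],[0,9,-18],[0,13,-18]], yaw=[0,0,0,0,0,0,0])

```text
clock: 27.58
eef_pos: [0.5054, 0.4055, 0.2752]
orientation: [[-0.964, -0.265, 0.022], [-0.264, 0.964, 0.02], [-0.027, 0.014, -1.0]]
contact_force: [0.6, -0.6, -0.6]
opening: 0.498
```

```bash
python3 snap.py s21 side 180 60 330 320 2; python3 snap.py t21 top 95 100 395 240 2; python3 gm.py s21 t21; python3 - <<'E'
from meas import *
for n in("s21","t21"):
    gx,gy,z=G(n)
    m=(z>90)&(z<135)&(gy>5)&(gy<45)&(abs(gx)<25); r=cv2.minAreaRect(np.c_[gx[m],gy[m]].astype(np.float32)); print("post",r)
    if n=="t21":
        m=(z>110)&(z<129)&(gy>5)&(gy<45)&(abs(gx)<25); print(np.percentile(gy[m],[2,98]))
    m=(z>127)&(z<145)&(gy>-85)&(gy<-30)&(abs(gx)<25); print("cap",np.percentile(gx[m],[2,98]),np.percentile(gy[m],[2,98]))
    A=np.c_[gx[m],gy[m],np.ones(m.sum())];print("tilt",np.linalg.lstsq(A,z[m],rcond=None)[0])
E
```

```text
TCP gx gy -6.363763944794478 157.88299737392657 0.27121566746752535 F along gy -0.28647908713907255
s21 cap 115 (2.037294387817383, -59.55687713623047) (38.241031646728516, 35.30971908569336) 88.87381744384766 med z 135.4928116505415 gy med -63.43522149308618 house 237 -124.04535482846488 [-139.49313486 -101.15191443]
t21 cap 173 (-1.18115234375, -56.4825553894043) (36.54958724975586, 36.32012939453125) 0.8621079921722412 med z 132.81697876642173 gy med -56.950745330595886 house 332 -117.88971230164103 [-136.92120991  -98.46981346]
post ((1.9101371765136719, 21.664325714111328), (28.58762550354004, 22.46218490600586), 0.1320626586675644)
cap [-15.31562307  18.8546582 ] [-78.01600192 -42.16648006]
tilt [1.24399284e-02 1.04093787e-01 1.41156531e+02]
post ((-1.8682746887207031, 21.951793670654297), (29.256019592285156, 16.38606071472168), 0.0465872585773468)
[13.8715952  29.03337785]
cap [-18.84063329  15.72201572] [-74.29231673 -39.56897321]
tilt [-1.37795323e-02  3.81174337e-03  1.32972257e+02]
```

View pics/s21.png

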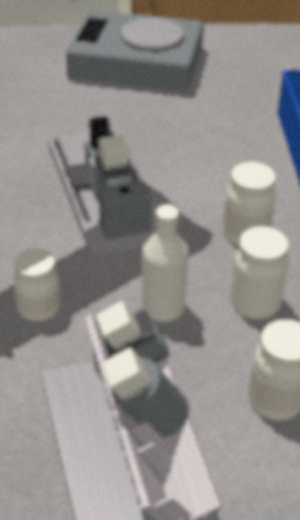

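View pics/t21.png

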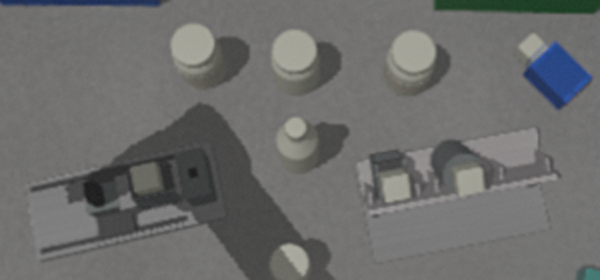

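Emit:
play_rows(fingers=[0.5,0.5,0.5,0.5], xyz=[[0,0,0],[0,0,0],[0,0,0],[0,0,0]], yaw=[0,0,0,0])

```text
clock: 28.18
eef_pos: [0.5022, 0.4083, 0.2713]
orientation: [[-0.963, -0.271, 0.016], [-0.27, 0.963, 0.019], [-0.021, 0.013, -1.0]]
contact_force: [1.1, -0.6, 0.2]
opening: 0.502
```

```bash
python3 -c "
from plant import job; print(job.close_job())"
```

```text
the job is handed in; nothing more can be done
None
```

The tall cell stands upright on the gauge bed, held between jaw and plunger, and the job is handed in at about 28 s of the 72 s allowed.

- **Opening the jaw:** I slid the jaw open by its post to about 102 mm.
- **Picking up the cell:** The tool cannot tilt, so my first grip across the cap's y sides was no use and I let go. I then pushed the cap upright about the rack ledge with one finger and gripped it across its x sides while vertical.
- **Placing and closing:** I set the cell down with about 9 N of contact force and released it. I then slid the jaw shut by its post, let go and raised the arm clear.

**Last checks:**
- **Plunger:** it is pushed in about 7 mm of 15 mm, from how far the cap and the post moved. I could not see the plunger face itself. The largest force along the travel while closing was about 13 N.
- **Position:** the cell is centred on the light path to about 0.5 mm in both views, measured against the gauge. It is upright to within about 1° in the top view. The fit to the side view's cap points gave a slope of about 6°. I put that down to points from the cap's front face mixing in and did not check it further.
- **Camera disagreement:** the two cameras differ by about 3 mm in absolute position, so I measured relative to the gauge in each view.
- **Other objects:** the other cells, bottle and jars look unmoved in the final pictures.

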